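# Square a wooden box into the bench's corner stop

### The arm

A 6-joint arm with a two-finger parallel gripper is mounted at the origin on a cart in front of the work surface, level with it; the furniture and walls round the work are solid. World frame = base frame: x ahead of the robot, y to its left, z up, the work surface at z = 0. Lengths are in m, angles in degrees, forces in N, time in s.
With the tool pointing down it reaches from about 0.25 to 0.725 m from the base axis. Payload 9.7 kg.
Tool frame: the origin (TCP) lies between the finger pads; the fingertips stand 11 mm ahead of it and the grasp point (between the pads) lies 8 mm behind it; y points along the fingers, x is the direction in which the jaws open and shut, and the axes are right-handed (so a half turn about y gives the same grasp; the last joint's range is limited). The gripper opens to 85 mm and grips with 20 to 120 N. Pads are 22 mm wide; open, the fingers measure 114 mm over their backs; the gripper's body (76 mm by 85 mm) begins 54 mm behind the grasp point. The pads swing forward as they close: fully open they stand 13 mm farther back than shut.
Start: joints at [66.578, 4.979, 10.078, 95.1, 0, 90], TCP at [0.219, 0.505, 0.242] pointing down, gripper open.
Joint ranges: [-179.16, 179.16], [-48.56, 103.87], [-65.8, 70.77], [-126.05, 130.52], [-82.76, 87.17], [-180, 180]. Speed limits (degrees/s): [127.2, 127.2, 147.25, 180, 180, 180].

### API

Orientations are given as [roll, pitch, yaw] about the fixed x, y, z axes, in that order (R = Rz(yaw) Ry(pitch) Rx(roll)).
In Python, from workcell import bot, vision gives the robot as it stands. The module is installed in compiled form; this text tells all that it offers.
- The arm moves only by the shell command python3 -m crank 'ROWS' [OPENING] [FORCE]. ROWS is text: rows parted by semicolons, each of 6 numbers parted by spaces: the shift along the tool's x, y, z in m, then the turn, a rotation vector about the tool's x, y, z in rad. A call has 1 to 8 rows; each row is the pose to reach, as a shift and turn from the pose commanded when the call began, along the tool's axes at that moment; what a row does not reach only later rows make up. A row lasts 1/10 s, in which the tool goes at most 50 mm and 8.59 degrees, less where a joint would pass 70% of its speed; a pose out of reach is approached as far as the arm can. A call with a gripper value outside its range is refused whole. OPENING is the gripper's target within -1 to 1 (shut at 1, half-way at 0, fully open at -1), set as the call begins (- or left out, the last holds). The fingers move at their own pace and stop on an object; FORCE is the grip in N (left out, the last holds). Time passes only in rows, so rows that repeat a pose let the fingers close. It gives the time, the measured TCP pose, the force and the opening at its end, in the units of the state.
- bot.get_obs(): the state, without advancing time (a new reading comes with each control period).
- vision.camera(name): name is "side" or "top"; returns the picture (400x640x3 uint8, red, green, blue); there is no depth.
- vision.get_calibration(name): a dict with "fx", "fy", "cx", "cy" (pixels), "distortion" ([k1, k2, p1, p2, k3] as OpenCV has them; the pictures are not rectified), "rvec" (rotation vector, rad) and "tvec" (3), from world to camera coordinates, as OpenCV has them. Camera axes: x right, y down, z forward; pixel columns grow to the right and rows downward; lengths in m; the calibration is good to about 2 mm. A picture is of the moment at which its call begins. get_calibration takes no time and is no camera call.
- bot.job_done(): hands the job in, once; it reports no verdict.
The state is a dict: "time": time; "q": joint angles; "qd": joint speeds; "joint_efforts": joint torques, N m; "ee_pos": TCP position; "tcp_rot": TCP orientation; "wrist_force": force on the tool from outside, world axes, zero at the start; "torque": the same for the moment, N m; "opening": finger opening in m.
Only numpy, scipy, OpenCV 4.12 (cv2) and the standard library are available. Lean on these libraries where they do the work, as an engineer would, in place of code of your own. Each camera call takes 0.05 s, during which the arm holds its last target. There are 200 camera calls.

### The job

Push the brown wooden box that lies beside the pale L-shaped corner stop along the bench top into that corner, ready for marking out: its long right side flat against the long fence and its far end against the short stop, with no gap at either. Only push it with the fingers, steadily: do not lift it, tip it or knock it along, and do not disturb the blue tin, the tape roll, the black-and-yellow pin box or the glass. Leave the box there and take the hand away.

Things in the scene. Friction and masses are not known exactly. Their poses are not given: they have to be found in the camera images.
- box_centre (a point): centre of the brown wooden box, half-way up (24.5 mm above the bench). Body 76 mm (own x) by 220 mm (own y), 49 mm high with its closed, fixed lid. The lid overhangs 1 mm at each end; a 30 mm wide lip juts 5 mm from the middle of the left side (own -x), 44-48 mm up. Loose, 0.35 to 0.6 kg, slides at 2 to 5 N. Starts clear of the stop, within 0.3 rad of parallel to the fence
- stop_corner (a point): inside corner of the pale wooden L-shaped stop screwed to the bench, 24.5 mm up. Its +x points to the right, +y away from the robot (yaw about -1.57). Legs 24 mm thick, 41 mm high. The long fence runs 250 mm along this point's -y, its face towards -x; the short stop runs 100 mm along -x, its face towards -y. Seated, the box's centre is at x = -38, y = -110 mm in this frame, axes parallel
- wax_tin: round blue tin, 69 mm across, 32 mm high, loose; leave alone. Origin at the centre of its underside
- tape_roll: roll of brown tape lying flat, 101 mm across, 48 mm high, loose; leave alone. Origin at the centre of its underside
- pin_box: small black-and-yellow box, 50 x 42 x 56 mm high, loose; leave alone. Origin at the centre of its underside
- tumbler: clear drinking glass, 81 mm across, 101 mm high, standing loose; leave alone. Origin at the centre of its underside
- wooden_box: the same wooden box; origin at the centre of its underside

How it is judged:
By the outcome, as a careful person would: the job done as asked, in the order asked, and still so for the second after the job is handed in, with the robot touching nothing.
It also fails if it takes over 67 s, if anything falls off the work surface, if the arm or the gripper's body presses on something with over 40 N, if the wrist force passes 120 N, or if a joint passes its speed limit or range.

## Working session

There is one attempt and no reset: what is moved stays moved. The work goes in short steps, Python scripts to look and compute and a shell command to move; the robot and the scene stay as the last step left them, time stands still between calls to the robot, and variables do not carry over. Pictures are saved under pics/ and viewed, about 8 in all and at most 12, crops included, and the job is handed in when it is done.

```bash
mkdir -p pics
python3 - <<'E'
from workcell import bot, vision
import cv2
print(bot.get_obs())
for n in("top","side"):
    im=vision.camera(n); cv2.imwrite(f"pics/{n}0.png",im[:,:,::-1]); print(n,vision.get_calibration(n))
E
```

```text
{'time': 0.0, 'q': array([ 6.65796683e+01,  5.01253400e+00,  1.00344922e+01,  9.50997063e+01,
       -1.97166875e-04,  9.00007592e+01]), 'qd': array([ 0.02983196,  0.04769734, -0.00960285,  0.01154094,  0.01039316,
        0.00729771]), 'joint_efforts': array([-5.90723466e-04, -5.20397830e+01,  4.64792204e+01,  1.64007564e-02,
        8.86619341e-05, -2.19160050e-06]), 'ee_pos': array([0.21852641, 0.50449112, 0.24156964]), 'tcp_rot': array([-9.00001982e+01,  7.77481720e-02,  6.65789090e+01]), 'wrist_force': array([ 0.54909607, -0.4093932 , -0.74883989]), 'torque': array([ 0.00493598, -0.02509289, -0.02287604]), 'opening': 0.08541932341287499}
top {'fx': 385.8999703608243, 'fy': 385.8999703608243, 'cx': 314.15377175491193, 'cy': 198.0317698754664, 'distortion': array([0.00609826, 0.        , 0.        , 0.        , 0.        ]), 'rvec': array([ 2.03448413, -2.18162988,  0.24250098]), 'tvec': array([-0.11571045,  0.55938777,  0.9297261 ])}
side {'fx': 424.4357664600516, 'fy': 424.4357664600516, 'cx': 312.3517206506894, 'cy': 198.9238801219935, 'distortion': array([0.01394517, 0.        , 0.        , 0.        , 0.        ]), 'rvec': array([ 1.9800607 , -0.09426357,  0.05418715]), 'tvec': array([-0.55534867, -0.00455609,  1.45834732])}
```

View pics/top0.png

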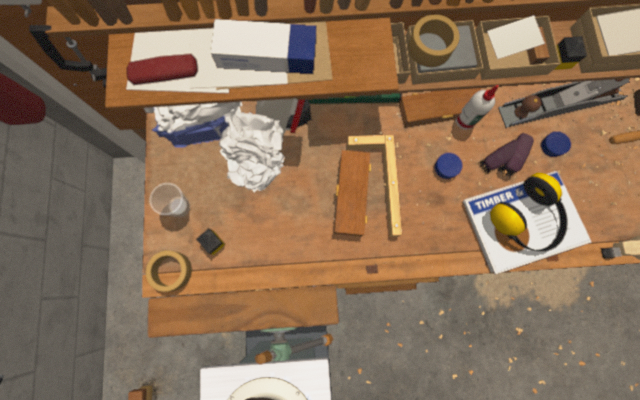

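View pics/side0.png

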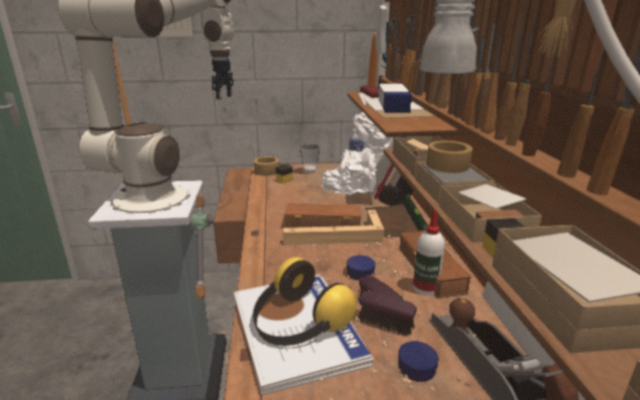

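The top view shows the wooden box at about (352,193), with the stop's corner at about (388,146). The fence is to the right down to (396,235), and the short stop runs left to (350,140). The glass, pin box and tape roll are well to the left. Next I'll measure from an enlarged crop.

```bash
cat > h.py <<'E'
import numpy as np, cv2
from workcell import vision
def cal(n):
    c=vision.get_calibration(n); K=np.array([[c['fx'],0,c['cx']],[0,c['fy'],c['cy']],[0,0,1]])
    return K,c['distortion'],cv2.Rodrigues(c['rvec'])[0],c['tvec']
def ray(n,p):
    K,d,R,t=cal(n); u=cv2.undistortPoints(np.array([[p]],float),K,d)[0,0]
    return -R.T@t, R.T@np.array([u[0],u[1],1])
def plane(n,p,z):
    o,v=ray(n,p); return o+v*(z-o[2])/v[2]
def two(p,q):
    (a,u),(b,v)=ray('top',p),ray('side',q)
    s=np.linalg.lstsq(np.c_[u,-v],b-a,rcond=None)[0]; P,Q=a+u*s[0],b+v*s[1]
    return (P+Q)/2,np.linalg.norm(P-Q)
def px(n,P):
    K,d,R,t=cal(n); return cv2.projectPoints(np.array(P,float).reshape(-1,3),R,t,K,d)[0][:,0]
E
python3 - <<'E'
from h import *
print(px('top',[[0,0,0],[.219,.505,.242],[.45,0,0],[.6,0,0]]),ray('top',(320,200))[0],ray('side',(320,200))[0])
im=cv2.imread('pics/top0.png'); cv2.imwrite('pics/topc.png',cv2.resize(im[125:250,320:420],None,fx=5.9,fy=4.8*1.0 if 0 else 4.8,interpolation=cv2.INTER_CUBIC) if 0 else cv2.resize(im[130:250,310:430],None,fx=5,fy=5,interpolation=cv2.INTER_CUBIC))
im=cv2.imread('pics/side0.png'); cv2.imwrite('pics/sidec.png',cv2.resize(im[180:260,270:400],None,fx=6,fy=6,interpolation=cv2.INTER_CUBIC))
E
```

```text
[[266.01545397 430.75048747]
 [-21.89597123 371.59334563]
 [258.87931923 243.58990477]
 [256.76819773 189.02589254]] [ 0.33425122 -0.13780157  1.02955382] [ 0.43357453 -1.38414233  0.57565001]
```

View pics/topc.png

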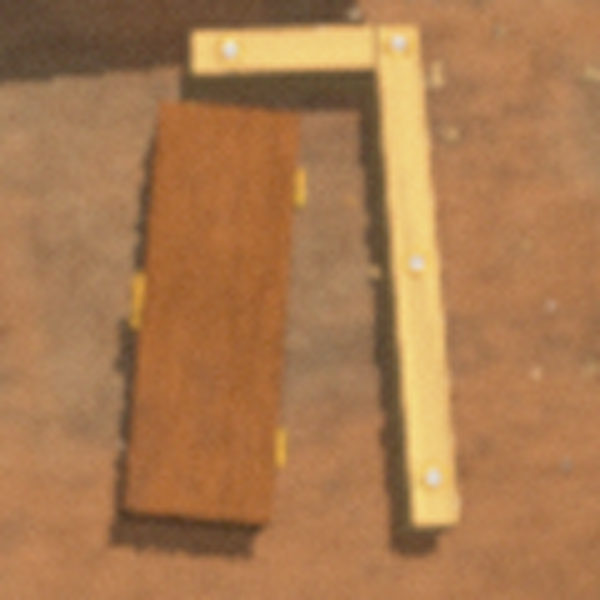

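View pics/sidec.png

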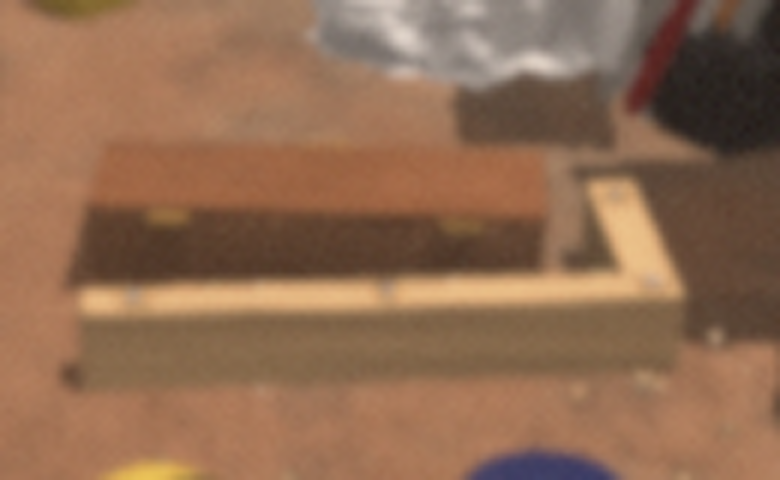

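Run:
```python
from h import *
T=lambda c,r:(310+c/5-.4,130+r/5-.4)
S=lambda c,r:(270+c/6-.42,180+r/6-.42)
np.set_printoptions(precision=4,suppress=True)
for n,p,q,z in [('far R',(300,113),(544,215),.049),('near R',(267,524),(88,207),.049),('far L',(162,102),(545,148),.049),('near L',(127,512),(103,146),.049),('corner',(378,71),(622,272),.041),('fence end',(412,525),(80,290),.041),('short end',(191,75),(588,183),.041)]:
    print(n,plane('top',T(*p),z),plane('side',S(*q),z),*two(T(*p),S(*q)))
for n,p,z in[('glass',(168,200),0),('pin',(210,242),.056),('tape',(167,271),.048),('tinR',(448,165),.032)]: print(n,plane('top',p,z))
```

```text
far R [ 0.6678 -0.3114  0.049 ] [ 0.6662 -0.312   0.049 ] [ 0.6671 -0.3113  0.0489] 0.0015077113574533244
near R [ 0.4494 -0.2723  0.049 ] [ 0.4511 -0.281   0.049 ] [ 0.4505 -0.2728  0.045 ] 0.0013714115902263397
far L [ 0.6791 -0.2383  0.049 ] [ 0.6817 -0.2359  0.049 ] [ 0.6801 -0.2383  0.0497] 0.00231186257567485
near L [ 0.4605 -0.2015  0.049 ] [ 0.4608 -0.2105  0.049 ] [ 0.461  -0.2018  0.0451] 5.181754466855855e-05
corner [ 0.6914 -0.3574  0.041 ] [ 0.6936 -0.3587  0.041 ] [ 0.6929 -0.3577  0.0402] 0.0021220840418344953
fence end [ 0.4446 -0.3477  0.041 ] [ 0.445  -0.3513  0.041 ] [ 0.4449 -0.348   0.0393] 0.00024911743804866704
short end [ 0.6962 -0.2561  0.041 ] [ 0.6984 -0.2621  0.041 ] [ 0.6986 -0.2565  0.038 ] 0.002378015071261029
glass [0.586  0.2424 0.    ]
pin [0.4563 0.1151 0.056 ]
tape [0.3924 0.2249 0.048 ]
tinR [ 0.6226 -0.5218  0.032 ]
```

The two views agree, with heights of 45–50 mm for the box and about 40 mm for the stop. The corner is at (0.692,-0.358) and the fence yaw is -2.3°. The box centre is at (0.564,-0.256) with yaw -9.8°, and should end at (0.5836,-0.315). I'll push its left side with both open fingers straddling the lip, then push its near end. First I'm moving over to the approach point.

```bash
python3 -m crank '-0.029 0 -0.033 0 0.1 0;-0.058 0 -0.066 0 0.2 0;-0.087 0 -0.099 0 0.3 0;-0.116 0 -0.132 0 0.4 0;-0.145 0 -0.165 0 0.5 0;-0.174 0 -0.198 0 0.6 0;-0.203 0 -0.231 0 0.7 0;-0.232 0 -0.264 0 0.8 0' -1
cat > go.py <<'E'
import sys
from h import *
from workcell import bot
from scipy.spatial.transform import Rotation as Ro
o=bot.get_obs(); R=Ro.from_euler('xyz',o['tcp_rot'],degrees=True)
t=np.array(list(map(float,sys.argv[1:4]))); yaw=float(sys.argv[4])
G=Ro.from_euler('xyz',[-90,0,yaw],degrees=True)
print(o['time'],o['ee_pos'],o['tcp_rot'],'F',o['wrist_force'].round(2),o['opening'])
print('shift',(R.inv().apply(t-o['ee_pos'])).round(4),'rot',(R.inv()*G).as_rotvec().round(4))
E
python3 go.py 0.565 -0.16 0.2 -2.3
```

```text
time: 0.9
ee_pos: [0.3689, 0.1851, 0.2422]
tcp_rot: [-90.0, -0.0, 20.5]
wrist_force: [1.0, 0.3, -0.5]
opening: 0.0854
0.9 [0.36890177 0.18514016 0.24215581] [-9.00011552e+01 -3.51506164e-03  2.05206389e+01] F [ 0.98  0.34 -0.5 ] 0.0854150978437437
shift [ 0.0627  0.0422 -0.392 ] rot [0.000e+00 3.983e-01 1.000e-04]
```

```bash
python3 -m crank '0.008 0 -0.049 0 0.05 0;0.016 0 -0.098 0 0.1 0;0.024 0 -0.147 0 0.15 0;0.032 0 -0.196 0 0.2 0;0.04 0 -0.245 0 0.25 0;0.048 0 -0.294 0 0.3 0;0.056 0.02 -0.343 0 0.35 0;0.062 0.042 -0.391 0 0.398 0'
python3 -m crank '0 0 0 0 0 0;0 0 0 0 0 0;0 0 0 0 0 0'
python3 go.py 0.567 -0.16 0.02 -2.3
```

```text
time: 1.7
ee_pos: [0.5632, -0.1536, 0.2027]
tcp_rot: [-90.0, -0.1, -2.2]
wrist_force: [0.6, -0.4, 0.5]
opening: 0.0855
time: 2.0
ee_pos: [0.5621, -0.1509, 0.2036]
tcp_rot: [-90.0, -0.0, -2.0]
wrist_force: [0.0, 0.6, 0.6]
opening: 0.0855
2.0 [ 0.56205162 -0.15085819  0.20361233] [-8.99952507e+01 -1.81033873e-02 -2.01778051e+00] F [0.05 0.57 0.62] 0.08553232126170318
shift [ 0.0052  0.1836 -0.009 ] rot [-0.0001  0.0049  0.0003]
```

```bash
python3 -m crank '0.001 0.03 -0.002 0 0.001 0;0.002 0.06 -0.004 0 0.003 0;0.005 0.09 -0.005 0 0.005 0;0.005 0.12 -0.007 0 0.005 0;0.005 0.145 -0.009 0 0.005 0;0.005 0.165 -0.009 0 0.005 0;0.005 0.178 -0.009 0 0.005 0;0.005 0.182 -0.009 0 0.005 0'
python3 -m crank '0 0 0 0 0 0;0 0 0 0 0 0'
python3 - <<'E'
from h import *
im=vision.camera('side')[:,:,::-1]; cv2.imwrite('pics/s1.png',cv2.resize(im[130:260,240:400],None,fx=5,fy=4.6 if 0 else 5)[:600])
E
python3 go.py 0.567 -0.2 0.02 -2.3
```

```text
time: 2.8
ee_pos: [0.5666, -0.1596, 0.0207]
tcp_rot: [-90.0, 0.0, -2.3]
wrist_force: [-0.5, 0.7, 1.1]
opening: 0.0855
time: 3.0
ee_pos: [0.5676, -0.1606, 0.0225]
tcp_rot: [-90.0, -0.1, -2.3]
wrist_force: [-0.2, -0.4, -0.7]
opening: 0.0856
3.05 [ 0.56765721 -0.16070163  0.02246399] [-90.02818511  -0.11343554  -2.33246804] F [ 0.38 -0.52 -0.01] 0.0853686330149003
shift [ 0.0009  0.0025 -0.0393] rot [ 0.0005 -0.0006  0.002 ]
```

View pics/s1.png

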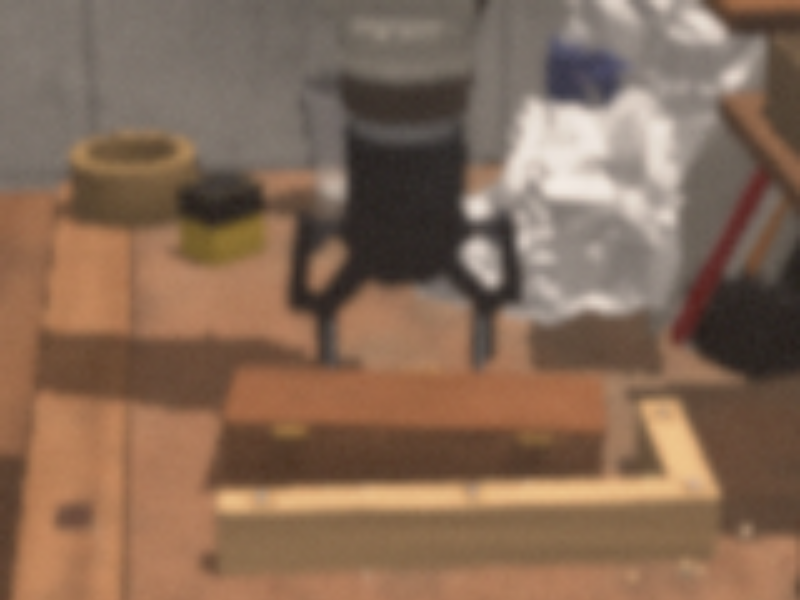

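Both fingers are behind the box's left side, straddling its middle, and nothing is being touched. Pushing slowly.

```bash
python3 -m crank '0 0.001 -0.005 0 0 0;0 0.002 -0.01 0 0 0;0 0.004 -0.015 0 0 0;0 0.004 -0.02 0 0 0;0 0.004 -0.023 0 0 0;0 0.004 -0.026 0 0 0;0 0.004 -0.029 0 0 0;0 0.004 -0.032 0 0 0'
python3 -m crank '0.001 0 -0.002 0 0 0;0.002 0 -0.004 0 0 0;0.003 0 -0.006 0 0 0;0.003 0 -0.008 0 0 0;0.003 0 -0.010 0 0 0;0.003 0 -0.012 0 0 0;0.003 0 -0.014 0 0 0;0.003 0 -0.016 0 0 0'
python3 -m crank '0 0 -0.002 0 0 0;0 0 -0.004 0 0 0;0 0 -0.006 0 0 0;0 0 -0.008 0 0 0;0 0 -0.010 0 0 0;0 0 -0.012 0 0 0;0 0 -0.014 0 0 0;0 0 -0.016 0 0 0'
python3 go.py 0.57 -0.266 0.018 -2.3
python3 - <<'E'
from h import *
im=vision.camera('top')[:,:,::-1]; cv2.imwrite('pics/t1.png',cv2.resize(im[130:250,310:430],None,fx=5,fy=5,interpolation=cv2.INTER_CUBIC))
E
```

```text
time: 3.85
ee_pos: [0.5656, -0.1929, 0.0171]
tcp_rot: [-90.0, -0.0, -2.3]
wrist_force: [0.4, -0.2, 0.5]
opening: 0.0858
time: 4.65
ee_pos: [0.5679, -0.2088, 0.017]
tcp_rot: [-90.0, 0.0, -2.3]
wrist_force: [-1.0, 1.5, -0.1]
opening: 0.0852
time: 5.45
ee_pos: [0.5673, -0.2249, 0.0171]
tcp_rot: [-90.0, -0.0, -2.4]
wrist_force: [-0.2, 2.1, -0.4]
opening: 0.0855
5.45 [ 0.56729986 -0.22493173  0.01705453] [-9.00019878e+01 -3.71597448e-03 -2.35339956e+00] F [-0.2   2.14 -0.37] 0.08549199316230507
shift [ 0.0044 -0.0009 -0.0409] rot [ 0.     -0.0009  0.0001]
```

View pics/t1.png

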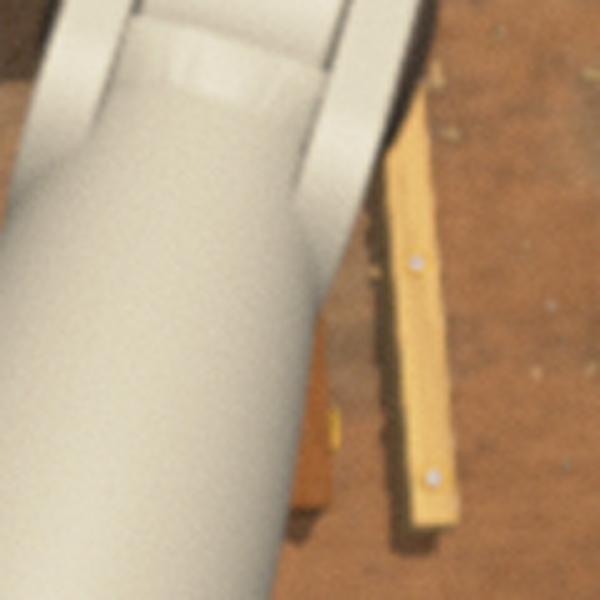

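The box has squared itself to the fingers. Its right edge is parallel to the fence with a gap of about 40 mm, so I'll keep going.

```bash
python3 -m crank '0.001 0 -0.002 0 0 0;0.002 0 -0.004 0 0 0;0.003 0 -0.006 0 0 0;0.003 0 -0.008 0 0 0;0.003 0 -0.010 0 0 0;0.003 0 -0.012 0 0 0;0.003 0 -0.014 0 0 0;0.003 0 -0.016 0 0 0'
python3 -m crank '0 0 -0.002 0 0 0;0 0 -0.004 0 0 0;0 0 -0.006 0 0 0;0 0 -0.008 0 0 0;0 0 -0.010 0 0 0;0 0 -0.012 0 0 0;0 0 -0.014 0 0 0;0 0 -0.016 0 0 0'
python3 -m crank '0 0 -0.001 0 0 0;0 0 -0.002 0 0 0;0 0 -0.003 0 0 0;0 0 -0.004 0 0 0'
python3 go.py 0.57 -0.266 0.018 -2.3
```

```text
time: 6.3
ee_pos: [0.5696, -0.241, 0.017]
tcp_rot: [-90.0, 0.0, -2.4]
wrist_force: [-0.0, 2.7, 0.1]
opening: 0.0856
time: 7.1
ee_pos: [0.569, -0.257, 0.017]
tcp_rot: [-90.0, 0.0, -2.4]
wrist_force: [-0.9, 2.4, -0.6]
opening: 0.0856
time: 7.5
ee_pos: [0.5688, -0.2609, 0.017]
tcp_rot: [-90.0, 0.0, -2.3]
wrist_force: [-0.4, 2.4, 0.1]
opening: 0.0855
7.5 [ 0.56880829 -0.26085576  0.01703719] [-8.99995366e+01  7.23900109e-04 -2.34451045e+00] F [-0.43  2.42  0.06] 0.085489084089835
shift [ 0.0014 -0.001  -0.0051] rot [-0.     -0.0008 -0.    ]
```

```bash
python3 -m crank '0 0 -0.001 0 0 0;0 0 -0.002 0 0 0;0 0 -0.003 0 0 0;0 0 -0.003 0 0 0'
python3 -m crank '0 0 -0.001 0 0 0;0 0 -0.0015 0 0 0;0 0 -0.002 0 0 0;0 0 -0.002 0 0 0'
```

```text
time: 7.9
ee_pos: [0.5687, -0.264, 0.017]
tcp_rot: [-90.0, -0.0, -2.4]
wrist_force: [-0.8, 0.4, -0.8]
opening: 0.0858
time: 8.3
ee_pos: [0.5684, -0.2651, 0.017]
tcp_rot: [-89.9, 0.0, -2.3]
wrist_force: [-1.1, 6.6, 1.8]
opening: 0.0853
```

```bash
python3 -m crank '0 0 -0.0005 0 0 0;0 0 -0.001 0 0 0;0 0 -0.001 0 0 0'; python3 go.py 0.57 -0.266 0.018 -2.3
```

```text
time: 8.6
ee_pos: [0.5682, -0.2653, 0.017]
tcp_rot: [-89.8, 0.1, -2.3]
wrist_force: [-1.2, 11.1, 2.5]
opening: 0.0855
8.6 [ 0.56823062 -0.26527805  0.0169679 ] [-8.98453781e+01  5.60695847e-02 -2.25317942e+00] F [-1.19 11.15  2.47] 0.08548838449619457
shift [ 0.0018 -0.001  -0.0006] rot [-0.0027  0.0008 -0.001 ]
```

The force has risen to 11 N while the TCP has stopped moving, so the box is flat on the fence. I'm backing off, rising and shutting the fingers, then going round to the near end.

```bash
python3 -m crank '0 0 0.004 0 0 0;0 0 0.012 0 0 0;0 0 0.03 0 0 0;0 -0.02 0.035 0 0 0;0 -0.05 0.035 0 0 0;0 -0.08 0.035 0 0 0;0 -0.10 0.035 0 0 0;0 -0.10 0.035 0 0 0'
python3 -m crank '-0.03 0 -0.01 0 0 0;-0.065 0 -0.025 0 0 0;-0.1 0 -0.045 0 0 0;-0.135 0 -0.065 0 0 0;-0.165 0 -0.085 0 0 0;-0.165 0 -0.09 0 0 0;-0.165 0 -0.09 0 0 0' 1 20
python3 go.py 0.395 -0.316 0.032 -2.3
python3 - <<'E'
from h import *
im=vision.camera('top')[:,:,::-1]; cv2.imwrite('pics/t2.png',cv2.resize(im[130:250,310:430],None,fx=5,fy=5,interpolation=cv2.INTER_CUBIC))
E
```

```text
time: 9.4
ee_pos: [0.5715, -0.2314, 0.1207]
tcp_rot: [-90.1, -0.3, -2.3]
wrist_force: [-0.8, 0.3, -0.2]
opening: 0.0854
time: 10.1
ee_pos: [0.4011, -0.3151, 0.1165]
tcp_rot: [-90.0, 0.0, -2.4]
wrist_force: [0.7, 1.3, 0.1]
opening: 0.0002
10.1 [ 0.4010639  -0.31510627  0.11647895] [-8.99951629e+01  2.99841606e-03 -2.44467730e+00] F [0.74 1.31 0.14] 0.0001743318584999223
shift [-0.006   0.0845 -0.0012] rot [-0.0001 -0.0025 -0.0001]
```

View pics/t2.png

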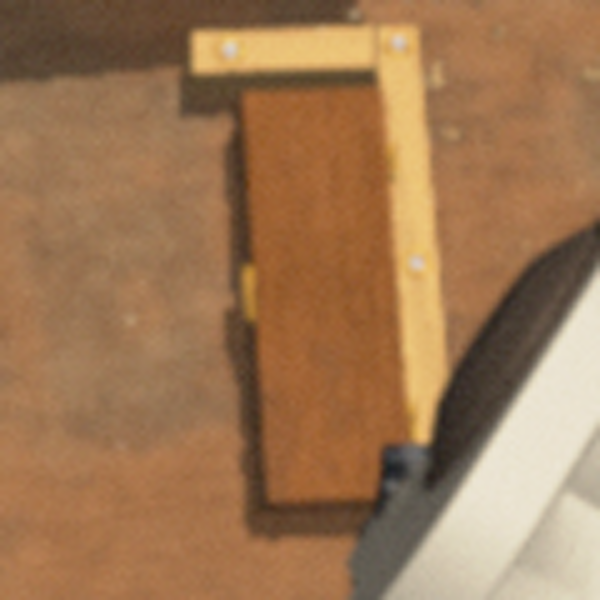

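The box is flush along the fence, with its far edge at crop row 90 and the stop face at row 71, a gap of about 11 mm. Now descending behind the near end (x≈0.461).

```bash
python3 -m crank '-0.003 0.02 0 0 0 0;-0.006 0.045 -0.001 0 0 0;-0.006 0.065 -0.001 0 0 0;-0.006 0.08 -0.001 0 0 0;-0.006 0.084 -0.001 0 0 0;-0.006 0.084 -0.001 0 0 0'
python3 -m crank '0.006 0 0 0 0 0;0.012 0 0 0 0 0;0.018 0 0 0 0 0;0.024 0 0 0 0 0;0.028 0 0 0 0 0;0.032 0 0 0 0 0;0.035 0 0 0 0 0;0.038 0 0 0 0 0'
python3 go.py 0.458 -0.318 0.032 -2.3
```

```text
time: 10.75
ee_pos: [0.3957, -0.3152, 0.0327]
tcp_rot: [-90.0, 0.0, -2.3]
wrist_force: [0.6, -0.8, 0.5]
opening: 0.0
time: 11.55
ee_pos: [0.4336, -0.3173, 0.033]
tcp_rot: [-90.0, 0.0, -2.3]
wrist_force: [-0.1, -0.4, 0.4]
opening: -0.0002
11.55 [ 0.43358164 -0.31730932  0.03298604] [-8.99958460e+01  5.62291635e-03 -2.34951584e+00] F [-0.12 -0.41  0.42] -0.00017113905419559523
shift [0.0244 0.001  0.0003] rot [-0.0001 -0.0009 -0.0001]
```

```bash
python3 -m crank '0.002 0 0 0 0 0;0.004 0 0 0 0 0;0.006 0 0 0 0 0;0.008 0 0 0 0 0;0.01 0 0 0 0 0;0.012 0 0 0 0 0;0.014 0 0 0 0 0;0.016 0 0 0 0 0'
python3 -m crank '0.001 0 0 0 0 0;0.002 0 0 0 0 0;0.003 0 0 0 0 0;0.004 0 0 0 0 0'
python3 -m crank '0.001 0 0 0 0 0;0.002 0 0 0 0 0;0.002 0 0 0 0 0'
```

```text
time: 12.35
ee_pos: [0.4493, -0.318, 0.033]
tcp_rot: [-90.0, 0.0, -2.4]
wrist_force: [-2.4, -0.2, 1.2]
opening: -0.0002
time: 12.75
ee_pos: [0.4534, -0.3181, 0.033]
tcp_rot: [-90.0, 0.0, -2.3]
wrist_force: [-3.4, 0.7, 2.0]
opening: 0.0001
time: 13.05
ee_pos: [0.4556, -0.3182, 0.033]
tcp_rot: [-90.0, -0.0, -2.3]
wrist_force: [-2.3, 0.4, 1.6]
opening: 0.0002
```

```bash
for i in 1 ; do python3 -m crank '0.001 0 0 0 0 0;0.002 0 0 0 0 0;0.002 0 0 0 0 0'; done
python3 -m crank '0.001 0 0 0 0 0;0.0015 0 0 0 0 0;0.0015 0 0 0 0 0'
```

```text
time: 13.35
ee_pos: [0.4575, -0.3183, 0.033]
tcp_rot: [-90.0, -0.0, -2.3]
wrist_force: [-2.4, -0.3, 2.0]
opening: -0.0001
time: 13.65
ee_pos: [0.4589, -0.3183, 0.033]
tcp_rot: [-90.0, -0.0, -2.3]
wrist_force: [-3.0, 1.2, 1.6]
opening: -0.0002
```

```bash
python3 -m crank '0.001 0 0 0 0 0;0.0015 0 0 0 0 0;0.0015 0 0 0 0 0'
python3 -m crank '0.001 0 0 0 0 0;0.0015 0 0 0 0 0;0.0015 0 0 0 0 0'
```

```text
time: 13.95
ee_pos: [0.4592, -0.3183, 0.033]
tcp_rot: [-90.0, 0.1, -2.4]
wrist_force: [-10.8, 1.2, 5.2]
opening: 0.0002
time: 14.25
ee_pos: [0.4592, -0.3183, 0.0329]
tcp_rot: [-90.0, 0.3, -2.4]
wrist_force: [-18.4, 1.5, 10.0]
opening: -0.0004
```

The box hit the stop: TCP motion ended at x=0.459 and the force rose to 18 N. Backing off to look.

```bash
python3 -m crank '-0.003 0 0 0 0 0;-0.01 0 0 0 0 0;-0.03 0 0 0 0 0;-0.055 0 0 0 0 0;-0.065 -0.02 0 0 0 0;-0.065 -0.05 0.02 0 0 0;-0.065 -0.08 0.06 0 0 0;-0.065 -0.09 0.1 0 0 0' 
python3 -m crank '0 0 0.03 0 0 0;0 0 0.06 0 0 0;0.02 0 0.09 0 0 0;0.05 0 0.1 0 0 0;0.05 0 0.1 0 0 0' -1
python3 go.py 0.575 -0.225 0.017 -2.3
python3 - <<'E'
from h import *
im=vision.camera('top')[:,:,::-1]; cv2.imwrite('pics/t3.png',cv2.resize(im[130:250,310:430],None,fx=5,fy=5,interpolation=cv2.INTER_CUBIC))
E
```

```text
time: 15.05
ee_pos: [0.4019, -0.2158, 0.1261]
tcp_rot: [-90.1, -0.3, -2.4]
wrist_force: [0.1, -0.7, 0.2]
opening: -0.0001
time: 15.55
ee_pos: [0.4576, -0.1166, 0.123]
tcp_rot: [-90.0, -0.1, -2.2]
wrist_force: [-0.5, -0.8, -0.2]
opening: 0.0721
15.55 [ 0.45761129 -0.11664226  0.12297188] [-89.98868213  -0.13131837  -2.18312942] F [-0.5  -0.81 -0.2 ] 0.07212736364218589
shift [ 0.1212  0.1062 -0.1038] rot [-0.0002  0.002   0.0023]
```

View pics/t3.png

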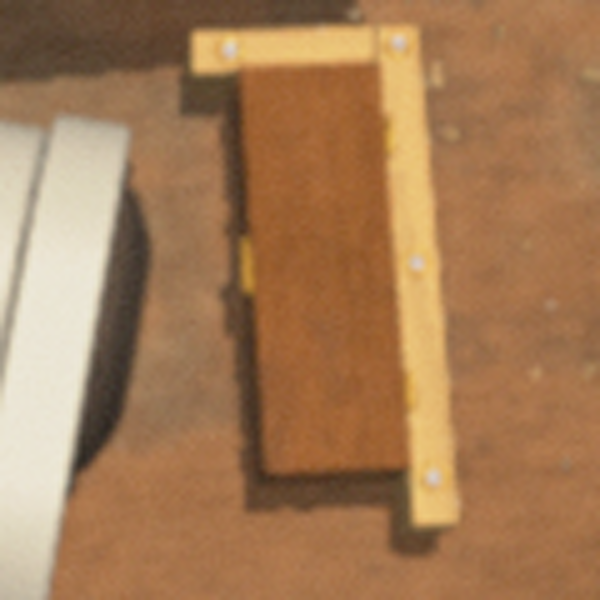

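The box appears seated on both faces. I'll do one gentle side squeeze to be sure the fence contact survived the end push.

```bash
python3 -m crank '0.03 0 -0.02 0 0.002 0;0.07 0 -0.05 0 0.002 0;0.11 0 -0.08 0 0.002 0;0.125 0.01 -0.1 0 0.002 0;0.125 0.04 -0.1 0 0.002 0;0.125 0.075 -0.1 0 0.002 0;0.125 0.1 -0.1 0 0.002 0;0.125 0.106 -0.1 0 0.002 0' -1
python3 -m crank '0 0 -0.006 0 0 0;0 0 -0.012 0 0 0;0 0 -0.018 0 0 0;0 0 -0.024 0 0 0;0 0 -0.03 0 0 0;0 0 -0.033 0 0 0;0 0 -0.035 0 0 0'
python3 go.py 0.58 -0.2657 0.017 -2.3
```

```text
time: 16.4
ee_pos: [0.5735, -0.2231, 0.0138]
tcp_rot: [-89.9, 0.3, -2.5]
wrist_force: [0.7, 0.2, 0.1]
opening: 0.0854
time: 17.1
ee_pos: [0.5744, -0.2584, 0.0171]
tcp_rot: [-90.0, -0.0, -2.5]
wrist_force: [-0.2, 0.2, 0.9]
opening: 0.0852
17.1 [ 0.57436761 -0.2584353   0.017107  ] [-8.99997266e+01 -4.31359430e-03 -2.47742529e+00] F [-0.22  0.21  0.9 ] 0.08520508112497156
shift [ 0.0059  0.0001 -0.007 ] rot [-0.     -0.0031  0.0001]
```

```bash
python3 -m crank '0.003 0 -0.001 0 -0.003 0;0.006 0 -0.002 0 -0.003 0;0.006 0 -0.003 0 -0.003 0;0.006 0 -0.004 0 -0.003 0;0.006 0 -0.005 0 -0.003 0;0.006 0 -0.006 0 -0.003 0'
python3 -m crank '0 0 -0.001 0 0 0;0 0 -0.0015 0 0 0;0 0 -0.0015 0 0 0'
python3 -m crank '0 0 -0.001 0 0 0;0 0 -0.001 0 0 0'
```

```text
time: 17.7
ee_pos: [0.5801, -0.2643, 0.017]
tcp_rot: [-90.0, 0.0, -2.3]
wrist_force: [0.8, -0.2, -1.0]
opening: 0.0856
time: 18.0
ee_pos: [0.5801, -0.2655, 0.017]
tcp_rot: [-90.0, -0.0, -2.3]
wrist_force: [1.0, 2.6, 0.4]
opening: 0.085
time: 18.2
ee_pos: [0.5801, -0.2657, 0.017]
tcp_rot: [-89.9, 0.0, -2.2]
wrist_force: [0.4, 7.3, 1.8]
opening: 0.0851
```

The contact point matches the first fence contact, so the box hadn't shifted. Retreating.

```bash
python3 -m crank '0 0 0.003 0 0 0;0 0 0.012 0 0 0;0 0 0.03 0 0 0;0 -0.02 0.05 0 0 0;0 -0.06 0.06 0 0 0;0 -0.1 0.08 0 0 0;-0.03 -0.13 0.11 0 0 0;-0.06 -0.15 0.15 0 0 0'
python3 -m crank '-0.02 0 0.03 0 0 0;-0.04 0 0.06 0 0 0;-0.06 0 0.09 0 0 0;-0.08 0 0.1 0 0 0;-0.08 0 0.1 0 0 0;-0.08 0 0.1 0 0 0'
python3 - <<'E'
from h import *
t=vision.camera('top')[:,:,::-1]; s=vision.camera('side')[:,:,::-1]
a=cv2.resize(t[130:240,330:410],None,fx=5,fy=5,interpolation=cv2.INTER_CUBIC); b=cv2.resize(s[140:250,250:330+0+60],None,fx=2.8,fy=5,interpolation=cv2.INTER_CUBIC)
cv2.imwrite('pics/f.png',np.hstack([a,b]))
E
```

```text
time: 19.0
ee_pos: [0.5289, -0.1176, 0.167]
tcp_rot: [-90.0, -0.1, -2.3]
wrist_force: [0.5, -0.1, 0.7]
opening: 0.0857
time: 19.6
ee_pos: [0.4531, -0.0151, 0.1652]
tcp_rot: [-90.0, -0.1, -2.2]
wrist_force: [0.7, 0.7, 0.5]
opening: 0.0858
```

View pics/f.png

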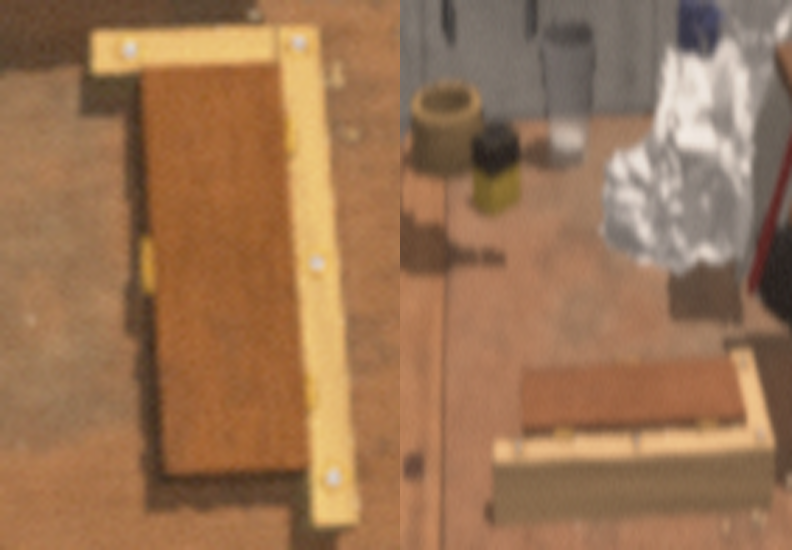

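Both views show the box tight in the corner: its far edge meets the stop at crop row ~66 and its right edge follows the fence. The glass, pin box and tape roll are still standing where they were, and the hand is clear. Handing in.

```bash
python3 -c "
from workcell import bot
print(bot.job_done())"
```

```text
the job is handed in; nothing more can be done
None
```

The box is in the corner, with its right side against the long fence and its far end against the short stop, and the job is handed in. It took about 20 s of robot time.

**What I did:**
- I pushed the box's left side with the two open fingers, one either side of the lip, until it lay square on the fence.
- I pushed its near end with shut fingers until it met the short stop.
- I gave its side one last light press and moved the hand away.

**Last checks:**
- **Fence:** the first push ended at 11 N with the hand no longer advancing. The last press met the box at the same place, within about half a millimetre, at 7 N.
- **Short stop:** the end push rose from about 3 N to 18 N, with the hand stopped at x = 0.459 m.
- **Pictures:** the final top and side views show no visible gap at either face. I did not measure the gap beyond that.
- **Other things:** the tape roll, pin box and glass look undisturbed. The blue tin was outside the final crops, but the hand never went near it.

No check failed or disagreed. The end push also showed up to 10 N of upward force on the fingers while pressing against the stop, and the box was flat in the pictures afterwards.

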